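# Unclamp a coater's target plug and hold it tipped for inspection

## Robot

A 6-joint arm with a two-finger parallel gripper is mounted at the origin on the work surface. World frame = base frame: x ahead of the robot, y to its left, z up, the work surface at z = 0. Lengths are in m, angles in rad, forces in N, time in s.
With the tool pointing down it reaches from about 0.35 to 0.775 m from the base axis. Payload 5.5 kg.
Tool frame: the origin (TCP) lies at the very end of the fingers, on their centre line; the grasp point (between the pads) lies 19 mm behind it; z points along the fingers, y is the direction in which the jaws open and shut (so a half turn about z gives the same grasp; the last joint's range is limited). The gripper opens to 85 mm and grips with 20 to 120 N. Pads are 22 mm wide; open, the fingers measure 114 mm over their backs; the gripper's body (76 mm by 85 mm) begins 54 mm behind the grasp point. The pads swing forward as they close: fully open they stand 13 mm farther back than shut.
Start: joints at [1.128, 0.313, 0.046, 1.304, 0, 1.431], TCP at [0.171, 0.549, 0.231] pointing down, gripper open.
Joint ranges: [-2.76, 2.76], [-0.86, 1.69], [-1.03, 1.26], [-2.2, 2.34], [-1.47, 1.5], [-3.14, 3.14]. Speed limits (rad/s): [2.57, 2.57, 3.14, 3.14, 3.14, 3.14].

## Interface

Orientations are given as a unit quaternion [w, x, y, z].
In Python, from workcell import get_state, read_camera, hand_in, find_in, silhouettes gives the robot as it stands. The module is installed in compiled form; this text tells all that it offers.
- The arm moves only by the tool send_rows, never from a script. Its argument "deltas" is a list that holds one entry, the list of rows, each a list of 6 numbers: the shift along the world's x, y, z in cm, then the turn, a rotation vector about the world's x, y, z in degrees. In form: [[[dx, dy, dz, wx, wy, wz], ...]]. A call has 1 to 12 rows; each row is the pose to reach, as a shift and turn from the pose commanded when the call began; what a row does not reach only later rows make up. A row lasts 1/10 s, in which the tool goes at most 50 mm and 8.59 degrees, less where a joint would pass 70% of its speed; a pose out of reach is approached as far as the arm can. A call with a gripper value outside its range is refused whole. "jaw" is the opening, from -1 (shut) to 1 (fully open), so that 0 is half open, set as the call begins (left out, the last holds). The fingers move at their own pace and stop on an object; "force" is the grip in N (left out, the last holds). Time passes only in rows, so rows that repeat a pose let the fingers close. It gives the time, the measured TCP pose, the force and the opening at its end, in the units of the state.
- get_state(): the state, without advancing time (a new reading comes with each control period).
- read_camera(name): name is "scene" or "top" or "wrist"; returns a dict with "img" (400x640x3 uint8, red, green, blue), "z_map" (400x640 float32, m along the optical axis (not along the pixel's ray), 0 where there is no reading), "vfov" (degrees; the focal length in pixels is half the picture's height over the tangent of half this angle, whatever the lens; pixels are square), "cx", "cy" (the principal point, pixels), "k1" (the pictures are not rectified: a ray, as slopes to the right and down, at radius r is drawn at 1 + k1 r^2 times it, then the intrinsics apply), "R" (3x3) and "t" (3): a world point X has camera coordinates R X + t; the wrist camera has in their place "hand_eye" (4x4, takes a point from camera to tool coordinates, whose origin is the TCP and whose axes are the flange's). Camera axes: x right, y down, z forward; pixel columns grow to the right and rows downward; lengths in m; the calibration is good to about 2 mm. A picture is of the moment at which its call begins: read the wrist's pose just before it.
- hand_in(): hands the job in, once; it reports no verdict.
Trained networks look in a picture, given as the dict that the camera call returned (one of the last four; its "shot" number tells which), for a name from the list of things; names that differ only in an ending like _2 or _b are one class to them, and where a whole thing is asked for, a point or a joint stands for the part that bears it (a point fixed in the world has none). Each returns a list of dicts, best first, with "conf" (0 to 1); they miss things now and then, are a little off and sometimes report something else, mostly with a low value. They report only what shows in the picture. A call takes as long as a camera call.
- find_in(picture, thing): "box" ([centre column, centre row, width, height] in pixels, round what is visible of it).
- silhouettes(picture, thing): "mask" (400x640 bool, what is visible of it) and "box" ([centre column, centre row, width, height] in pixels, round what is visible of it).
The state is a dict: "clock": time; "joint_pos": joint angles; "qvel": joint speeds; "tau": joint torques, N m; "tcp_pos": TCP position; "orientation": TCP orientation; "wrist_force": force on the tool from outside, world axes, zero at the start; "ft_torque": the same for the moment, N m; "finger_gap": finger opening in m.
Only numpy, scipy, OpenCV 4.12 (cv2) and the standard library are available. Lean on these libraries where they do the work, as an engineer would, in place of code of your own. Each camera call takes 0.05 s, during which the arm holds its last target.

## Task

The coater's target plug stands in the sleeve of its service stand, held down by a clamp tongue over its flange. Turn the clamp knob about a quarter turn counterclockwise (seen from above), so that the tongue is well clear of the plug, and leave it so; then draw the plug upright, by its black grip, all the way out of the sleeve, and only then tip it about 45 degrees from upright, any way you like, so that the disc on its lower end can be inspected. Finish while still holding it tipped and still, with the disc at least 15 cm above the bench and the plug touching nothing but the gripper; leave the bottle and the open box where they are.

Things in the scene. Friction and masses are not known exactly. Their poses are not given: they have to be found in the camera images.
- stand: Aluminium service stand fixed to the bench; origin at the centre of the underside of its base plate, z up. Base plate 90 (x) x 200 (y) x 12 mm. At its y = -47.5 mm an upright sleeve, outer diameter 64, bore 48, rim 85 mm above the bench, open at the top, with the plug in it; at its y = +47.5 mm a post of diameter 30 that carries the clamp on top.
- clamp (a joint): Angle of the clamp about its vertical axis, rad, growing counterclockwise seen from above, 0 to 1.57 (end stops). At 0 the tongue points at the plug (stand's -y) and its tip lies 8 mm over the flange, with 1.5 mm of play; it is locked up to about 0.35, clear from about 0.45, well clear from 0.8. Starts between 0 and 0.25. It turns stiffly (about 0.06 N m) and stays where it is left.
- clamp_knob (a point): Centre of the black knob bar on top of the clamp, 119 mm above the bench, on the turning axis, 95 mm from the plug's axis. The bar is 14 mm thick (along this point's x), 44 mm long (its y) and 36 mm high (from 98.5 to 134.5 mm above the bench). The frame turns with the clamp. Just under the bar is the flat steel tongue, 13 mm wide, 6 mm thick, that reaches 67 mm from the axis towards this point's -y.
- plug_grip (a point): Centre of the black grip of the plug (about 0.18 to 0.35 kg, centre of mass about 26 mm below this point), 119 mm above the bench at the start. z along the plug's axis, up while it stands. The grip is 36 mm (x) x 26 mm (y) x 56 mm high, with flat sides; below it is a round steel flange of diameter 72, 6 mm thick, its underside 34 mm under this point and resting on the sleeve's rim.
- plug_face (a point): Centre of the lower face of the plug's target disc (diameter 38 mm), on the plug's axis 97 mm below the grip's centre; 22 mm above the bench at the start. Disc, white stem and a boss of diameter 44 hang in the sleeve: the plug must rise 63 mm for the disc to leave it.
- wash_bottle: White bottle, diameter 60, 150 mm high, a bystander; origin at the centre of its underside.
- stub_box: Grey open box with compartments, 120 x 90 x 35 mm, a bystander; origin at the centre of its underside.

How it is judged:
By the outcome, as a careful person would: the job done as asked, in the order asked, and still so for the second after the job is handed in, while the arm keeps its last pose, push and grip.
It also fails if it takes over 64 s, if anything falls off the work surface, if the arm or the gripper's body presses on something with over 40 N, if the wrist force passes 120 N, or if a joint passes its speed limit or range.

## Working session

There is one attempt and no reset: what is moved stays moved. The work goes in short steps, Python scripts to look and compute and a tool call to move; the robot and the scene stay as the last step left them, time stands still between calls to the robot, and variables do not carry over. Pictures are saved under pics/ and viewed, and the job is handed in when it is done.

Besides the shell and the picture viewer there is one more tool, called by a JSON object that holds its "api" and its "payload", one argument or row to a line. send_rows: Moves the arm, as the interface text tells. Its arguments: {"type":"object","properties":{"deltas":{"type":"array","items":{"type":"array","items":{"type":"array","items":{"type":"number"}}}},"jaw":{"type":"number"},"force":{"type":"number"}},"required":["deltas"]}

```bash
mkdir -p pics; cat > h.py <<'E'
import numpy as np, cv2, json
from workcell import *
def f(p): return 200/np.tan(np.radians(p['vfov']/2))
def save(p,n): cv2.imwrite('pics/'+n+'.png',cv2.cvtColor(p['img'],cv2.COLOR_RGB2BGR))
def pts(p,mask=None):
    """world points for all pixels (400,640,3) for fixed cams"""
    F=f(p); K=np.array([[F,0,p['cx']],[0,F,p['cy']],[0,0,1]])
    v,u=np.mgrid[0:400,0:640].astype(float)
    q=cv2.undistortPoints(np.stack([u.ravel(),v.ravel()],1)[:,None],K,np.array([p['k1'],0,0,0.]))[:,0]
    z=p['z_map'].ravel()[:,None]
    c=np.hstack([q*z,z])
    w=(c-np.array(p['t']))@np.array(p['R'])
    return w.reshape(400,640,3)
E
python3 - <<'E'
from h import *
s=get_state(); print({k:np.round(v,3) for k,v in s.items()})
for n in ['scene','top']:
    p=read_camera(n); save(p,n+'0'); print(n,p['vfov'],p['cx'],p['cy'],p['k1'],np.round(p['R'],3).tolist(),np.round(p['t'],3))
    W=pts(p); np.savez('/tmp/%s.npz'%n,W=W,img=p['img'],z=p['z_map'])
    for t in ['stand','clamp_knob','plug_grip','wash_bottle','stub_box']:
        for d in silhouettes(p,t)[:2]:
            m=d['mask']&(p['z_map']>0); 
            if m.sum()==0: continue
            P=W[m]; print(t,round(d['conf'],2),np.round(d['box']),m.sum(),np.round(np.median(P,0),3),np.round(P.min(0),3),np.round(P.max(0),3))
E
```

```text
{'clock': np.float64(0.0), 'joint_pos': array([ 1.128,  0.314,  0.045,  1.304, -0.   ,  1.431]), 'qvel': array([-0.001, -0.   ,  0.001, -0.001,  0.001, -0.001]), 'tau': array([-0.0000e+00, -4.8063e+01,  2.9853e+01,  2.0000e-02, -0.0000e+00,
        0.0000e+00]), 'tcp_pos': array([0.171, 0.548, 0.23 ]), 'orientation': array([-0.   ,  0.151,  0.989, -0.001]), 'wrist_force': array([ 0.665, -0.225,  0.195]), 'ft_torque': array([0.044, 0.002, 0.039]), 'finger_gap': np.float64(0.085)}
scene 42.95239431996487 317.52007643828716 203.93220005111885 -0.160714539675459 [[-0.02, 1.0, 0.013], [0.708, 0.023, -0.706], [-0.706, -0.005, -0.708]] [-0.003 -0.316  1.823]
stand 0.78 [278. 206.  72.  60.] 1987 [ 0.517 -0.091  0.017] [ 0.392 -0.208  0.001] [0.597 0.003 0.14 ]
clamp_knob 0.69 [285. 187.  32.  21.] 305 [ 0.498 -0.069  0.111] [ 0.325 -0.118  0.001] [ 0.528 -0.042  0.14 ]
plug_grip 0.8 [258. 199.  24.  32.] 558 [ 0.543 -0.145  0.1  ] [ 0.388 -0.2   -0.001] [ 0.571 -0.111  0.158]
wash_bottle 0.73 [432. 184.  23.  47.] 792 [0.442 0.342 0.083] [ 0.28   0.316 -0.   ] [0.457 0.377 0.157]
stub_box 0.61 [183. 202.  46.  39.] 1090 [ 0.464 -0.382  0.021] [ 0.394 -0.452 -0.003] [ 0.538 -0.312  0.041]
top 54.51658454995992 326.17864859099063 202.2452963226349 -0.09369895819050227 [[-0.026, -1.0, -0.003], [-0.997, 0.026, -0.077], [0.077, 0.001, -0.997]] [0.026 0.531 1.019]
stand 0.76 [371. 208.  81.  62.] 1903 [ 0.501 -0.08   0.013] [ 0.431 -0.21  -0.005] [0.597 0.002 0.138]
clamp_knob 0.56 [362. 210.  31.  20.] 202 [ 0.502 -0.071  0.102] [ 0.481 -0.121  0.025] [ 0.528 -0.042  0.138]
plug_grip 0.91 [388. 195.  25.  28.] 620 [ 0.533 -0.142  0.093] [ 0.5   -0.197 -0.001] [ 0.58  -0.111  0.154]
wash_bottle 0.77 [200. 247.  39.  25.] 663 [0.427 0.334 0.102] [ 0.392  0.317 -0.003] [0.455 0.39  0.154]
stub_box 0.94 [474. 225.  56.  55.] 1692 [ 0.466 -0.386  0.01 ] [ 0.392 -0.455 -0.002] [ 0.539 -0.31   0.041]
```

```bash
python3 - <<'E'
import cv2,numpy as np
a=cv2.imread('pics/scene0.png')[150:260,220:340]; b=cv2.imread('pics/top0.png')[150:260,320:440]
cv2.imwrite('pics/crop0.png',cv2.resize(np.vstack([cv2.resize(np.hstack([a,b]),None,fx=3.3,fy=3.3,interpolation=cv2.INTER_CUBIC)]),None,fx=1,fy=1))
for n in ['top','scene']:
    d=np.load('/tmp/%s.npz'%n);W=d['W'];z=d['z']
    print(n)
    for lo,hi,nm in [(.128,.16,'tops'),(.1,.115,'x')]:
        m=(W[...,2]>lo)&(W[...,2]<hi)&(W[...,0]>.44)&(W[...,0]<.62)&(W[...,1]>-.22)&(W[...,1]<.02)&(z>0)
        for sel in (W[...,1]>-.1, W[...,1]<-.1):
            P=W[m&sel]
            if len(P)>5: print(nm,len(P),np.round(np.mean(P,0),4),np.round(np.median(P,0),4),np.round(P.min(0),3),np.round(P.max(0),3))
E
```

```text
top
tops 104 [ 0.4927 -0.0615  0.1347] [ 0.4926 -0.0612  0.1346] [ 0.479 -0.083  0.13 ] [ 0.507 -0.042  0.138]
tops 171 [ 0.5348 -0.1444  0.147 ] [ 0.5343 -0.1438  0.1478] [ 0.518 -0.164  0.129] [ 0.552 -0.127  0.154]
x 28 [ 0.499  -0.0733  0.102 ] [ 0.5012 -0.0697  0.1012] [ 0.482 -0.099  0.1  ] [ 0.518 -0.041  0.114]
x 22 [ 0.5228 -0.1235  0.1044] [ 0.5207 -0.1235  0.102 ] [ 0.508 -0.155  0.1  ] [ 0.546 -0.101  0.113]
scene
tops 86 [ 0.4925 -0.0617  0.1349] [ 0.4928 -0.0611  0.1355] [ 0.474 -0.083  0.128] [ 0.508 -0.042  0.14 ]
tops 172 [ 0.539  -0.1454  0.1445] [ 0.5402 -0.1451  0.1474] [ 0.516 -0.167  0.129] [ 0.552 -0.126  0.158]
x 77 [ 0.499  -0.0686  0.1048] [ 0.4998 -0.0666  0.1035] [ 0.484 -0.099  0.1  ] [ 0.521 -0.043  0.115]
x 74 [ 0.5364 -0.1351  0.106 ] [ 0.5412 -0.137   0.1051] [ 0.509 -0.165  0.1  ] [ 0.551 -0.102  0.115]
```

View pics/crop0.png

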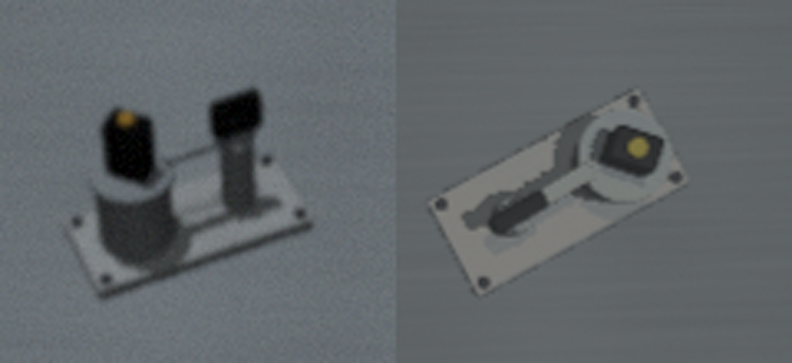

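View pics/top0.png

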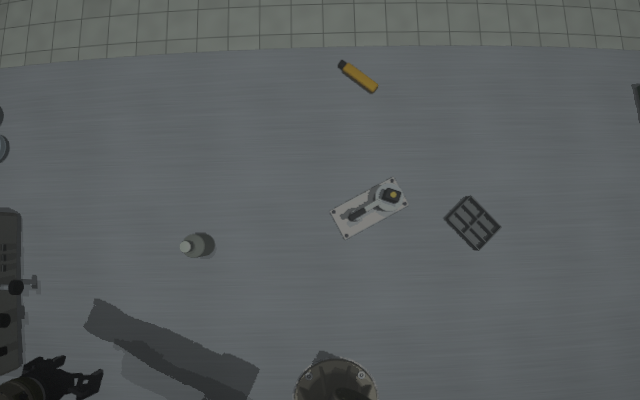

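```bash
python3 - <<'E'
from h import *
p=read_camera('wrist'); save(p,'w0'); print(np.round(p['hand_eye'],3),p['vfov'],p['cx'],p['cy'],p['k1'])
for n in ['top','scene']:
    d=np.load('/tmp/%s.npz'%n);W=d['W'];z=d['z'];img=d['img'].astype(int)
    m=(W[...,2]>.128)&(W[...,2]<.16)&(W[...,0]>.44)&(W[...,0]<.62)&(W[...,1]>-.22)&(W[...,1]<.02)&(z>0)
    for sel in (W[...,1]>-.1, W[...,1]<-.1):
        P=W[m&sel][:,:2]; print(cv2.minAreaRect((P*1000).astype(np.float32)))
E
```

```text
[[-0.    -0.953 -0.304  0.078]
 [ 1.    -0.    -0.001 -0.001]
 [ 0.001 -0.304  0.953 -0.142]
 [ 0.     0.     0.     1.   ]] 66.78878006504488 321.56965024650066 199.05592935583448 -0.057469284110112935
((492.68035888671875, -61.72711181640625), (13.455622673034668, 43.30601501464844), 29.4088134765625)
((535.4907836914062, -145.4021453857422), (33.25505828857422, 26.378847122192383), 69.23699188232422)
((491.9327087402344, -61.35992431640625), (17.968915939331055, 42.6070671081543), 30.690187454223633)
((534.692138671875, -146.56427001953125), (37.98739242553711, 27.361276626586914), 65.919921875)
```

{"api": "send_rows", "payload": {
  "deltas": [
    [[3, -5, 4, 0, 0, 0], [6, -11, 9, 0, 0, -5], [8, -16, 9, 0, 0, -10], [10, -21, 9, 0, 0, -15], [12, -26, 9, 0, 0, -20], [15, -31, 9, 0, 0, -25], [18, -36, 9, 0, 0, -30], [20, -41, 9, 0, 0, -35], [22, -46, 9, 0, 0, -38], [25, -51, 9, 0, 0, -38], [27, -56, 9, 0, 0, -38], [29, -60, 9, 0, 0, -38]]
  ],
  "jaw": 0
}}

```text
clock: 1.85
tcp_pos: [0.4237, 0.0268, 0.3216]
orientation: [0.001, 0.465, 0.886, 0.0]
wrist_force: [0.6, 0.5, -0.2]
finger_gap: 0.0427
```

{"api": "send_rows", "payload": {
  "deltas": [
    [[0, 0, 0, 0, 0, 0], [0, 0, 0, 0, 0, 0], [0, 0, 0, 0, 0, 0]]
  ]
}}

```text
clock: 2.15
tcp_pos: [0.4228, 0.0294, 0.3212]
orientation: [-0.0, 0.464, 0.886, 0.0]
wrist_force: [-0.7, 0.4, -0.6]
finger_gap: 0.0427
```

```bash
python3 - <<'E'
from h import *
s=get_state(); print({k:np.round(s[k],4) for k in ['clock','joint_pos','tcp_pos','orientation','finger_gap']})
p=read_camera('wrist'); save(p,'w1')
E
```

```text
{'clock': np.float64(2.15), 'joint_pos': array([-1.2060e-01,  6.2000e-03, -1.0410e-01,  1.4609e+00,  3.0000e-04,
        8.4500e-01]), 'tcp_pos': array([0.4228, 0.0294, 0.3212]), 'orientation': array([-2.000e-04,  4.643e-01,  8.857e-01,  1.000e-04]), 'finger_gap': np.float64(0.0427)}
```

View pics/w1.png

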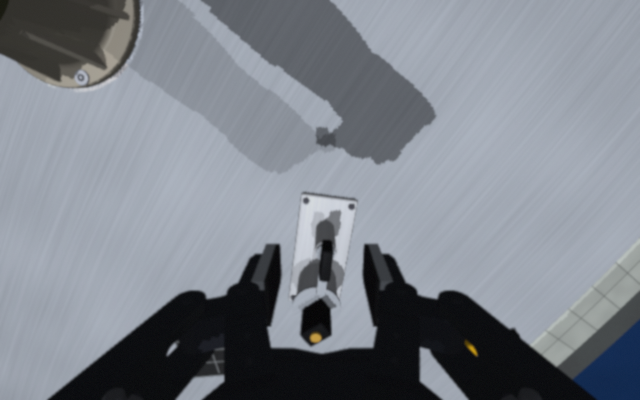

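```bash
cat >> h.py <<'E'
from scipy.spatial.transform import Rotation as Ro
def wpts(p,s):
    F=f(p); K=np.array([[F,0,p['cx']],[0,F,p['cy']],[0,0,1]])
    v,u=np.mgrid[0:400,0:640].astype(float)
    q=cv2.undistortPoints(np.stack([u.ravel(),v.ravel()],1)[:,None],K,np.array([p['k1'],0,0,0.]))[:,0]
    z=p['z_map'].ravel()[:,None]; c=np.hstack([q*z,z]); H=np.array(p['hand_eye'])
    c=c@H[:3,:3].T+H[:3,3]
    o=s['orientation']; R=Ro.from_quat([o[1],o[2],o[3],o[0]]).as_matrix()
    return (c@R.T+s['tcp_pos']).reshape(400,640,3)
def yawy(s):
    o=s['orientation']; R=Ro.from_quat([o[1],o[2],o[3],o[0]]).as_matrix(); return np.degrees(np.arctan2(R[1,1],R[0,1]))
E
python3 - <<'E'
from h import *
s=get_state();p=read_camera('wrist');W=wpts(p,s);z=p['z_map']
print(yawy(s))
for nm,c,lo,hi in [('knob',(.4925,-.0615),.13,.14),('plug',(.535,-.1455),.142,.153),('tongue',(.51,-.1),.088,.1),('knob2',(.4925,-.0615),.126,.142)]:
    m=(z>0)&(W[...,2]>lo)&(W[...,2]<hi)&(np.hypot(W[...,0]-c[0],W[...,1]-c[1])<.035)
    P=W[m]; print(nm,m.sum(), np.round(P.mean(0),4) if m.sum() else '', cv2.minAreaRect((P[:,:2]*1000).astype(np.float32)) if m.sum()>4 else '')
    if m.sum()>4:
        C=np.cov(P[:,:2].T);w,v=np.linalg.eigh(C); print(np.degrees(np.arctan2(v[1,1],v[0,1])),np.sqrt(w*12))
E
```

```text
34.74281049013491
knob 361 [ 0.4904 -0.0612  0.1338] ((491.2404479980469, -62.252777099609375), (13.952648162841797, 43.645450592041016), 29.01795768737793)
119.19114003071772 [0.01385985 0.04420671]
plug 500 [ 0.5327 -0.1449  0.1472] ((534.25390625, -147.18585205078125), (36.76089859008789, 26.945079803466797), 70.5322036743164)
63.914770385797276 [0.02587973 0.03621657]
tongue 335 [ 0.5191 -0.1176  0.0944] ((503.4588928222656, -108.92021179199219), (39.569740295410156, 68.76801300048828), 52.37488555908203)
124.05894342927147 [0.03393019 0.04056225]
knob2 381 [ 0.49   -0.0604  0.1335] ((491.1815185546875, -62.14617156982422), (13.9541597366333, 43.889305114746094), 29.022022247314453)
119.17595394907873 [0.01391819 0.04546964]
```

{"api": "send_rows", "payload": {
  "deltas": [
    [[2, -3, -1, 0, 0, -2], [4, -6, -3, 0, 0, -4], [6, -8.5, -6, 0, 0, -5.6], [6.8, -9.1, -9, 0, 0, -5.6], [6.8, -9.1, -11, 0, 0, -5.6], [6.8, -9.1, -13, 0, 0, -5.6], [6.8, -9.1, -13, 0, 0, -5.6], [6.8, -9.1, -13, 0, 0, -5.6]]
  ]
}}

```text
clock: 3.05
tcp_pos: [0.4911, -0.0609, 0.1916]
orientation: [-0.0, 0.506, 0.862, 0.0]
wrist_force: [0.0, -1.0, 1.5]
finger_gap: 0.0427
```

```bash
python3 - <<'E'
from h import *
s=get_state(); print({k:np.round(s[k],4) for k in ['clock','joint_pos','tcp_pos','orientation','finger_gap','wrist_force']},yawy(s))
p=read_camera('wrist'); save(p,'w2');W=wpts(p,s);z=p['z_map']
for nm,c,lo,hi in [('knob',(.4925,-.0615),.13,.14),('plug',(.535,-.1455),.142,.153)]:
    m=(z>0)&(W[...,2]>lo)&(W[...,2]<hi)&(np.hypot(W[...,0]-c[0],W[...,1]-c[1])<.035)
    P=W[m]; print(nm,m.sum(), np.round(P.mean(0),4) if m.sum() else '', cv2.minAreaRect((P[:,:2]*1000).astype(np.float32)) if m.sum()>4 else '')
    if m.sum()>4:
        C=np.cov(P[:,:2].T);w,v=np.linalg.eigh(C); print(np.degrees(np.arctan2(v[1,1],v[0,1])),np.sqrt(w*12))
E
```

```text
{'clock': np.float64(3.05), 'joint_pos': array([-2.858e-01,  1.754e-01, -2.325e-01,  1.163e+00,  1.000e-04,
        7.758e-01]), 'tcp_pos': array([ 0.4911, -0.0609,  0.1916]), 'orientation': array([-1.000e-04,  5.062e-01,  8.624e-01,  0.000e+00]), 'finger_gap': np.float64(0.0427), 'wrist_force': array([ 0.0076, -0.9972,  1.5156])} 29.177578601827808
knob 1076 [ 0.4911 -0.0614  0.1341] ((491.9192810058594, -62.49509048461914), (13.33835506439209, 42.987117767333984), 28.655105590820312)
118.84276092948292 [0.01337812 0.04274956]
plug 1238 [ 0.5328 -0.1429  0.1471] ((534.1994018554688, -146.86251831054688), (36.14655303955078, 26.591567993164062), 69.59980773925781)
48.925899265777694 [0.02297522 0.03444139]
```

View pics/w2.png

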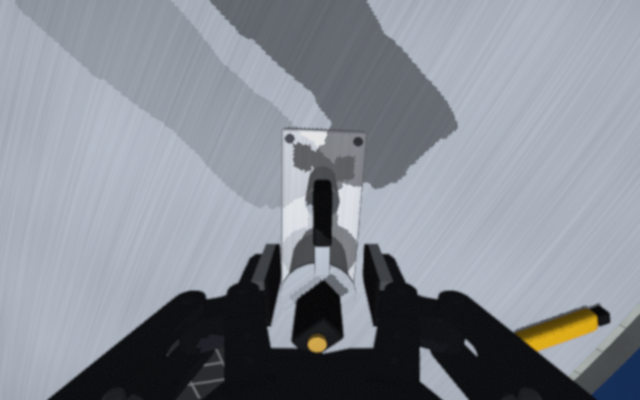

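{"api": "send_rows", "payload": {
  "deltas": [
    [[0.1, -0.1, -3, 0, 0, -0.4], [0.1, -0.1, -5, 0, 0, -0.4], [0.1, -0.1, -6.5, 0, 0, -0.4], [0.1, -0.1, -7.5, 0, 0, -0.4], [0.1, -0.1, -8.2, 0, 0, -0.4], [0.1, -0.1, -8.5, 0, 0, -0.4], [0.1, -0.1, -8.5, 0, 0, -0.4]]
  ]
}}

```text
clock: 3.8
tcp_pos: [0.4926, -0.0631, 0.1065]
orientation: [0.0, 0.51, 0.86, 0.0]
wrist_force: [0.3, -0.3, -0.1]
finger_gap: 0.0427
```

{"api": "send_rows", "payload": {
  "deltas": [
    [[0, 0, 0, 0, 0, 0], [0, 0, 0, 0, 0, 0], [0, 0, 0, 0, 0, 0], [0, 0, 0, 0, 0, 0], [0, 0, 0, 0, 0, 0], [0, 0, 0, 0, 0, 0], [0, 0, 0, 0, 0, 0], [0, 0, 0, 0, 0, 0]]
  ],
  "jaw": -1,
  "force": 40
}}

```text
clock: 4.6
tcp_pos: [0.4928, -0.0632, 0.1068]
orientation: [0.001, 0.51, 0.86, 0.0]
wrist_force: [-1.2, 1.1, 5.9]
finger_gap: 0.0132
```

{"api": "send_rows", "payload": {
  "deltas": [
    [[0, 0, 0, 0, 0, 4], [0, 0, 0, 0, 0, 8], [0, 0, 0, 0, 0, 12], [0, 0, 0, 0, 0, 16], [0, 0, 0, 0, 0, 20], [0, 0, 0, 0, 0, 24], [0, 0, 0, 0, 0, 28], [0, 0, 0, 0, 0, 32], [0, 0, 0, 0, 0, 36], [0, 0, 0, 0, 0, 40]]
  ]
}}

```text
clock: 5.6
tcp_pos: [0.4933, -0.0627, 0.1069]
orientation: [0.001, 0.184, 0.983, 0.001]
wrist_force: [1.9, 3.3, 4.9]
finger_gap: 0.013
```

```bash
python3 - <<'E'
from h import *
s=get_state(); print({k:np.round(s[k],4) for k in ['clock','joint_pos','tcp_pos','finger_gap','wrist_force','ft_torque']},yawy(s))
E
```

```text
{'clock': np.float64(5.6), 'joint_pos': array([-0.289 ,  0.2386, -0.3726,  0.9576,  0.0018,  0.0804]), 'tcp_pos': array([ 0.4933, -0.0627,  0.1069]), 'finger_gap': np.float64(0.013), 'wrist_force': array([1.8528, 3.3495, 4.8802]), 'ft_torque': array([ 0.5641, -0.252 , -0.0708])} 68.83334923888935
```

Forces are small and the knob follows; I continue.

{"api": "send_rows", "payload": {
  "deltas": [
    [[0, 0, 0, 0, 0, 4], [0, 0, 0, 0, 0, 8], [0, 0, 0, 0, 0, 12], [0, 0, 0, 0, 0, 16], [0, 0, 0, 0, 0, 20], [0, 0, 0, 0, 0, 24], [0, 0, 0, 0, 0, 28], [0, 0, 0, 0, 0, 32], [0, 0, 0, 0, 0, 36], [0, 0, 0, 0, 0, 40], [0, 0, 0, 0, 0, 42], [0, 0, 0, 0, 0, 42]]
  ]
}}

```text
clock: 6.8
tcp_pos: [0.4933, -0.0618, 0.1069]
orientation: [0.002, -0.18, 0.984, 0.001]
wrist_force: [1.5, 5.8, 5.6]
finger_gap: 0.0133
```

```bash
python3 - <<'E'
from h import *
s=get_state(); print({k:np.round(s[k],4) for k in ['clock','joint_pos','tcp_pos','finger_gap','wrist_force','ft_torque']},yawy(s))
E
```

```text
{'clock': np.float64(6.8), 'joint_pos': array([-0.2884,  0.2385, -0.3726,  0.9579,  0.0034, -0.6507]), 'tcp_pos': array([ 0.4933, -0.0618,  0.1069]), 'finger_gap': np.float64(0.0133), 'wrist_force': array([1.4883, 5.8139, 5.5607]), 'ft_torque': array([ 1.0731, -0.3162,  0.0141])} 110.76118741207614
```

{"api": "send_rows", "payload": {
  "deltas": [
    [[0, 0, 0, 0, 0, 0], [0, 0, 0, 0, 0, 0], [0, 0, 0, 0, 0, 0], [0, 0, 0, 0, 0, 0], [0, 0, 2, 0, 0, 0], [0, 0, 5, 0, 0, 0], [0, 0, 9, 0, 0, 0], [0, 0, 13, 0, 0, 0], [-1, 2, 15, 0, 0, 0], [-2, 4, 16, 0, 0, 0], [-2, 4, 16, 0, 0, 0], [-2, 4, 16, 0, 0, 0]]
  ],
  "jaw": 0
}}

```text
clock: 8.0
tcp_pos: [0.4724, -0.0232, 0.2661]
orientation: [0.0, -0.18, 0.984, -0.0]
wrist_force: [0.3, -0.2, -0.2]
finger_gap: 0.0424
```

```bash
cat > look.py <<'E'
from h import *
import sys
n=sys.argv[1]
s=get_state(); print({k:np.round(s[k],4) for k in ['clock','joint_pos','tcp_pos','finger_gap','wrist_force']},yawy(s))
p=read_camera('wrist'); save(p,'w'+n);W=wpts(p,s)
q=read_camera('top');W2=pts(q);save(q,'t'+n)
for z,W in ((p['z_map'],W),(q['z_map'],W2)):
  for nm,c,lo,hi in [('knob',(.4925,-.0615),.13,.14),('plug',(.535,-.1455),.142,.153)]:
    m=(z>0)&(W[...,2]>lo)&(W[...,2]<hi)&(np.hypot(W[...,0]-c[0],W[...,1]-c[1])<.035)
    P=W[m]; print(nm,m.sum(), np.round(P.mean(0),4) if m.sum() else '', cv2.minAreaRect((P[:,:2]*1000).astype(np.float32)) if m.sum()>4 else '')
E
python3 look.py 3
```

```text
{'clock': np.float64(8.0), 'joint_pos': array([-2.1880e-01,  1.0570e-01, -1.3100e-01,  1.3334e+00, -3.0000e-04,
       -5.8000e-01]), 'tcp_pos': array([ 0.4724, -0.0232,  0.2661]), 'finger_gap': np.float64(0.0424), 'wrist_force': array([ 0.3126, -0.2104, -0.1517])} 110.6958265221707
knob 652 [ 0.4909 -0.063   0.134 ] ((491.9067687988281, -63.093109130859375), (43.43891143798828, 14.266546249389648), 21.106399536132812)
plug 1001 [ 0.5328 -0.1465  0.1471] ((534.2598876953125, -147.2497100830078), (35.88093948364258, 26.71632957458496), 68.685791015625)
knob 0  
plug 0
```

View pics/w3.png

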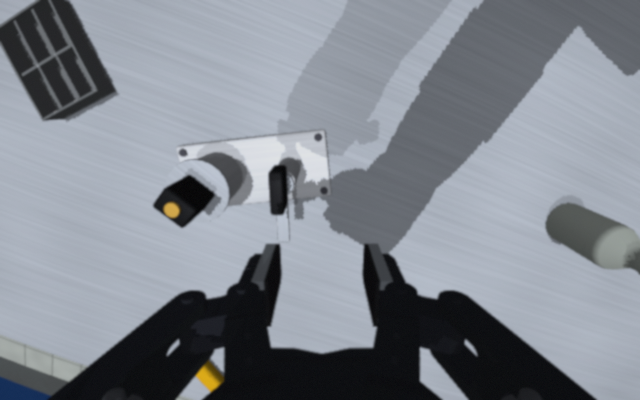

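View pics/t3.png

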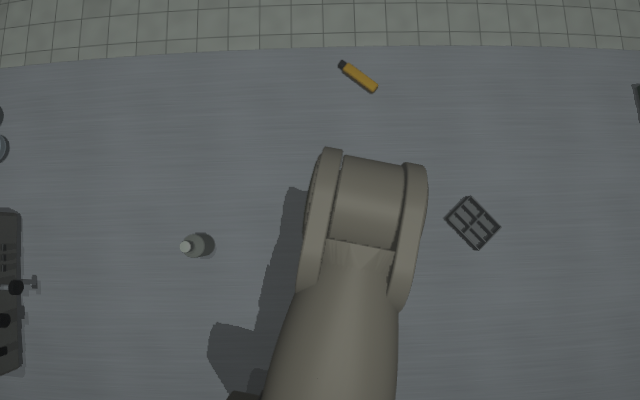

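The knob bar (280,190) has turned to yaw 21° (82° from before), with the tongue pointing down at (285,240), well away from the plug grip at (180,200). Next I move over the plug.

{"api": "send_rows", "payload": {
  "deltas": [
    [[0.5, -1, 0, 0, 0, 5], [1.5, -3, 0, 0, 0, 10], [3, -6, 0, 0, 0, 16], [4, -8, 0, 0, 0, 22], [5, -10, 0, 0, 0, 28], [6, -12, -1, 0, 0, 34], [6.2, -12.4, -3, 0, 0, 40], [6.2, -12.4, -5, 0, 0, 46], [6.2, -12.4, -7, 0, 0, 48.5], [6.2, -12.4, -8, 0, 0, 48.5], [6.2, -12.4, -8, 0, 0, 48.5], [6.2, -12.4, -8, 0, 0, 48.5]]
  ],
  "jaw": 0.3
}}

```text
clock: 9.3
tcp_pos: [0.5343, -0.1474, 0.1862]
orientation: [-0.0, -0.567, 0.824, 0.0]
wrist_force: [-1.0, 0.5, 0.5]
finger_gap: 0.0556
```

```bash
python3 look.py 4
```

```text
{'clock': np.float64(9.3), 'joint_pos': array([-4.1400e-01,  2.9040e-01, -9.6600e-02,  1.1842e+00, -1.0000e-04,
       -1.6198e+00]), 'tcp_pos': array([ 0.5343, -0.1474,  0.1862]), 'finger_gap': np.float64(0.0556), 'wrist_force': array([-1.0474,  0.5281,  0.5338])} 159.08806289549443
knob 166 [ 0.476  -0.0718  0.1333] ((475.0690612792969, -71.20108032226562), (8.355093002319336, 14.140921592712402), 45.395877838134766)
plug 1974 [ 0.534  -0.1498  0.1473] ((534.7026977539062, -148.4578857421875), (34.93303298950195, 25.820396423339844), 69.97673797607422)
knob 110 [ 0.4927 -0.0616  0.1348] ((492.57427978515625, -61.73699951171875), (43.756065368652344, 14.125273704528809), 20.904630661010742)
plug 53 [ 0.5369 -0.1347  0.1474] ((539.0673217773438, -136.1799774169922), (13.968659400939941, 25.184919357299805), 72.8255615234375)
```

View pics/w4.png

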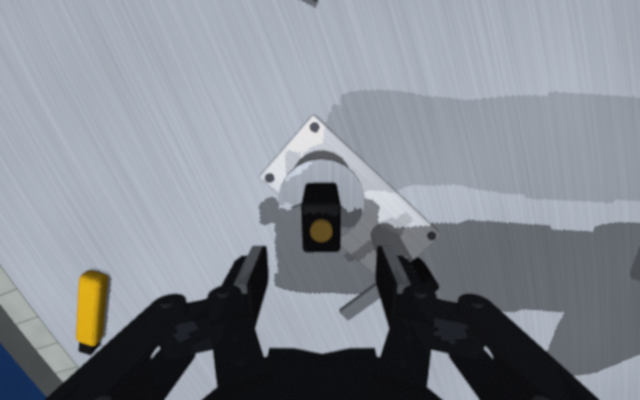

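Grip sits centred between the fingers at (321,217) and square to them; knob and tongue are to the right, clear.

{"api": "send_rows", "payload": {
  "deltas": [
    [[0, 0, -2, 0, 0, 0.5], [0, 0, -4, 0, 0, 0.5], [0, 0, -6, 0, 0, 0.5], [0, 0, -7.3, 0, 0, 0.5], [0, 0, -8.2, 0, 0, 0.5], [0, 0, -8.6, 0, 0, 0.5], [0, 0, -8.6, 0, 0, 0.5]]
  ]
}}

```text
clock: 10.1
tcp_pos: [0.5344, -0.1472, 0.1002]
orientation: [-0.0, -0.571, 0.821, 0.0]
wrist_force: [-0.1, -0.0, -0.1]
finger_gap: 0.0554
```

{"api": "send_rows", "payload": {
  "deltas": [
    [[0, 0, 0, 0, 0, 0], [0, 0, 0, 0, 0, 0], [0, 0, 0, 0, 0, 0], [0, 0, 0, 0, 0, 0], [0, 0, 0, 0, 0, 0], [0, 0, 0, 0, 0, 0], [0, 0, 0, 0, 0, 0], [0, 0, 0, 0, 0, 0], [0, 0, 0, 0, 0, 0]]
  ],
  "jaw": -1,
  "force": 80
}}

```text
clock: 11.0
tcp_pos: [0.5351, -0.1475, 0.1012]
orientation: [0.001, -0.571, 0.821, -0.001]
wrist_force: [1.0, 0.7, 5.7]
finger_gap: 0.0253
```

Gripped (25.3 mm against 26 mm). I draw it up slowly.

{"api": "send_rows", "payload": {
  "deltas": [
    [[0, 0, 0.3, 0, 0, 0], [0, 0, 0.8, 0, 0, 0], [0, 0, 1.5, 0, 0, 0], [0, 0, 2.2, 0, 0, 0], [0, 0, 3, 0, 0, 0], [0, 0, 3.8, 0, 0, 0], [0, 0, 4.6, 0, 0, 0], [0, 0, 5.4, 0, 0, 0]]
  ]
}}

```text
clock: 11.8
tcp_pos: [0.5343, -0.1471, 0.155]
orientation: [0.0, -0.571, 0.821, -0.0]
wrist_force: [-0.3, -0.2, -3.4]
finger_gap: 0.0251
```

{"api": "send_rows", "payload": {
  "deltas": [
    [[0, 0, 0.8, 0, 0, 0], [0, 0, 1.6, 0, 0, 0], [0, 0, 2.4, 0, 0, 0], [0, 0, 3.4, 0, 0, 0], [0, 0, 4.6, 0, 0, 0], [0, 0, 6, 0, 0, 0], [0, 0, 8, 0, 0, 0], [0, 0, 10, 0, 0, 0], [0, 0, 12, 0, 0, 0], [0, 0, 14, 0, 0, 0], [0, 0, 15, 0, 0, 0], [0, 0, 15, 0, 0, 0]]
  ]
}}

```text
clock: 13.0
tcp_pos: [0.535, -0.1474, 0.3061]
orientation: [0.001, -0.571, 0.821, -0.001]
wrist_force: [-0.0, 0.1, -2.9]
finger_gap: 0.0256
```

```bash
cat > look2.py <<'E'
from h import *
import sys
n=sys.argv[1]
s=get_state(); print({k:np.round(s[k],4) for k in ['clock','joint_pos','tcp_pos','finger_gap','wrist_force','orientation']},yawy(s))
p=read_camera('scene'); save(p,'s'+n); c=p['img'][90:270,200:440]
cv2.imwrite('pics/sc%s.png'%n,cv2.cvtColor(cv2.resize(c,None,fx=3,fy=3,interpolation=cv2.INTER_CUBIC),cv2.COLOR_RGB2BGR))
p=read_camera('wrist'); save(p,'w'+n)
E
python3 look2.py 5
```

```text
{'clock': np.float64(13.0), 'joint_pos': array([-0.4136,  0.2628,  0.1589,  1.4637,  0.    , -1.6292]), 'tcp_pos': array([ 0.535 , -0.1474,  0.3061]), 'finger_gap': np.float64(0.0256), 'wrist_force': array([-0.0246,  0.1053, -2.9401]), 'orientation': array([ 0.0009, -0.5711,  0.8209, -0.0014])} 159.65172294564596
```

View pics/sc5.png

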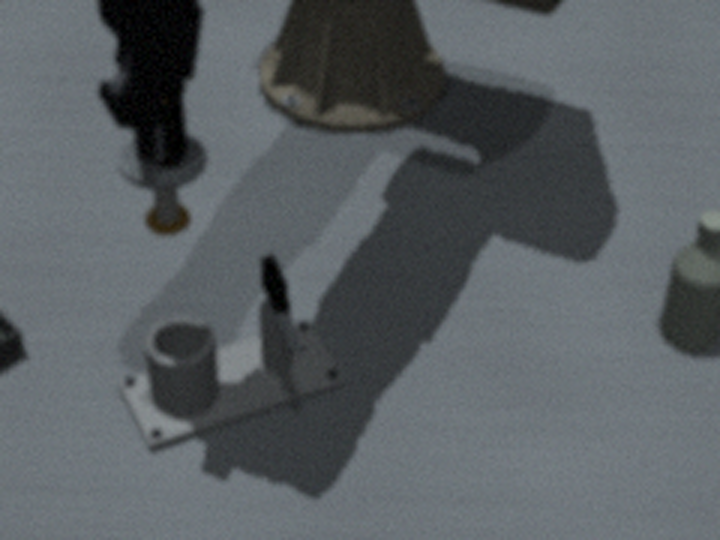

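View pics/w5.png

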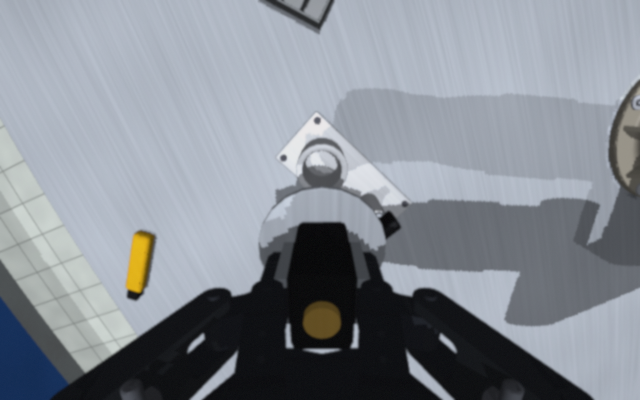

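Plug is fully out and upright: disc at (167,217) in the crop, empty sleeve below at (183,370). Now I tip it about the axis across the arm.

{"api": "send_rows", "payload": {
  "deltas": [
    [[0, 0, 0, -1, -2.3, 0], [0, 0, 0, -2.6, -6, 0], [0, 0, 0, -4.6, -10.5, 0], [0, 0, 0, -6.6, -15, 0], [0, 0, 0, -8.6, -19.5, 0], [0, 0, 0, -10.6, -24, 0], [0, 0, 0, -12.6, -28.5, 0], [0, 0, 0, -14.6, -33, 0], [0, 0, 0, -16.5, -37.5, 0], [0, 0, 0, -17.6, -40, 0], [0, 0, 0, -18.1, -41.2, 0], [0, 0, 0, -18.1, -41.2, 0]]
  ]
}}

```text
clock: 14.3
tcp_pos: [0.5318, -0.146, 0.3004]
orientation: [0.198, -0.528, 0.759, -0.324]
wrist_force: [-0.6, 0.5, -3.8]
finger_gap: 0.025
```

{"api": "send_rows", "payload": {
  "deltas": [
    [[0, 0, 0, 0, 0, 0], [0, 0, 0, 0, 0, 0], [0, 0, 0, 0, 0, 0], [0, 0, 0, 0, 0, 0], [0, 0, 0, 0, 0, 0], [0, 0, 0, 0, 0, 0]]
  ]
}}

```text
clock: 14.9
tcp_pos: [0.5343, -0.1472, 0.3042]
orientation: [0.2, -0.528, 0.758, -0.326]
wrist_force: [-0.1, -0.5, -3.4]
finger_gap: 0.0252
```

```bash
python3 look2.py 6; python3 - <<'E'
from h import *
s=get_state(); o=s['orientation']; R=Ro.from_quat([o[1],o[2],o[3],o[0]]).as_matrix(); a=R[:,2]
print('tilt',np.degrees(np.arccos(-a[2])),'expected face',s['tcp_pos']-.019*a+.097*a, s['qvel'].round(3))
for n in ('scene','top'):
  p=read_camera(n);W=pts(p);z=p['z_map']
  save(p,'f'+n)
  img=p['img'].astype(int)
  for d in silhouettes(p,'plug_face')[:1]+silhouettes(p,'clamp_knob')[:1]:
    m=d['mask']&(z>0);print(n,d['conf'],d['box'],np.round(np.median(W[m],0),3),W[m].min(0).round(3),W[m].max(0).round(3))
  for t in ('wash_bottle','stub_box'):
    for d in silhouettes(p,t)[:1]:
      m=d['mask']&(z>0);print(n,t,np.round(np.median(W[m],0),3))
E
```

```text
{'clock': np.float64(14.9), 'joint_pos': array([-4.1340e-01, -3.1650e-01, -7.2100e-01,  3.8110e-01, -4.0000e-04,
       -1.6292e+00]), 'tcp_pos': array([ 0.5343, -0.1472,  0.3042]), 'finger_gap': np.float64(0.0252), 'wrist_force': array([-0.0664, -0.4589, -3.4124]), 'orientation': array([ 0.1997, -0.5276,  0.7584, -0.3264])} 161.03727909005312
tilt 44.984394774299396 expected face [ 0.58475242 -0.1693227   0.24893194] [-0.001 -0.002 -0.    -0.001 -0.     0.001]
scene 0.97 [251.6, 149.8, 31.1, 47.9] [ 0.558 -0.153  0.302] [ 0.14  -0.256 -0.002] [ 0.602 -0.116  0.346]
scene 0.63 [294.5, 190.0, 18.3, 29.6] [ 0.504 -0.057  0.105] [ 0.323 -0.089 -0.001] [ 0.554 -0.034  0.14 ]
scene wash_bottle [0.442 0.342 0.082]
scene stub_box [ 0.465 -0.382  0.02 ]
top 0.59 [407.5, 180.5, 35.7, 41.0] [ 0.556 -0.15   0.309] [ 0.506 -0.244  0.002] [ 0.613 -0.115  0.345]
top 0.62 [354.2, 206.2, 18.3, 32.1] [ 0.502 -0.055  0.128] [ 0.473 -0.074  0.094] [ 0.554 -0.036  0.139]
top wash_bottle [0.427 0.335 0.101]
top stub_box [ 0.466 -0.386  0.01 ]
```

View pics/sc6.png

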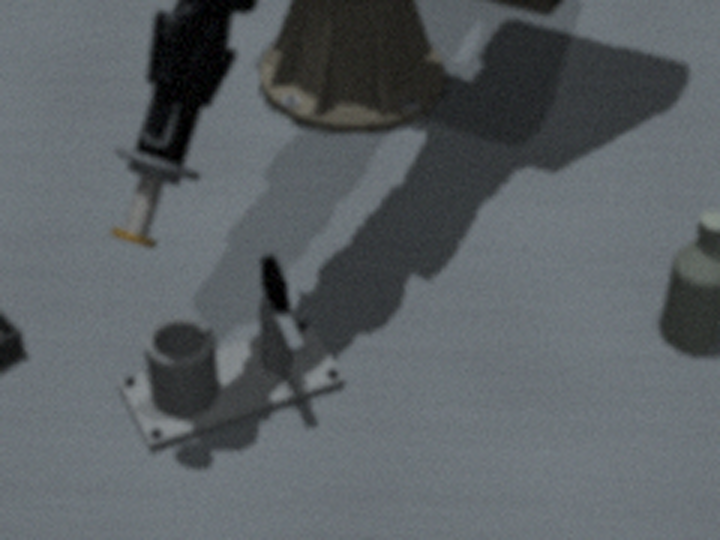

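View pics/w6.png

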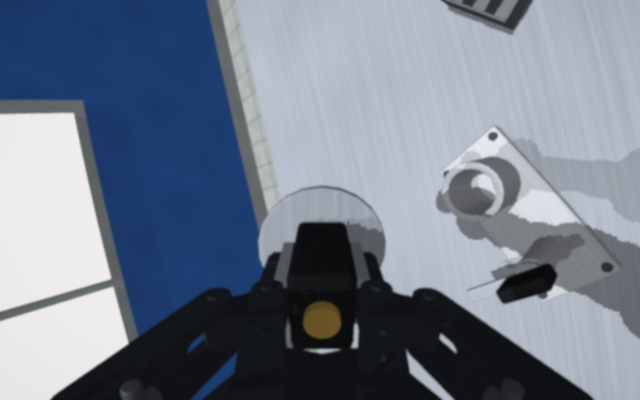

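The plug looks the same in the wrist view as before tipping (orange cap at (321,320), flange at (320,240)), so it didn't slip. In the scene crop the disc at (133,237) hangs free in the air, and the tongue points away from the sleeve.

```bash
python3 -c "
from workcell import *
print(hand_in())"
```

```text
the job is handed in; nothing more can be done
None
```

The job is handed in at about 15 s on the clock, with the plug held still and tipped 45.0°; no verdict was reported.

- **Clamp:** I turned the knob about 82° counterclockwise by pinching its bar, then let go. Later pictures show the bar at yaw 21°, which is about 1.47 rad, with the tongue well clear of the plug.
- **Plug:** I gripped it by the black grip (25 mm gap, 80 N) and drew it straight up 20 cm, clear of the sleeve. Only then did I tip it, pointing outward from the robot.
- **Last checks:**
    - Joint speeds were near zero.
    - From the arm's pose, the centre of the disc's lower face is about 0.249 m above the bench, and its lowest edge about 0.235 m.
    - The vertical wrist force was a steady 3 N or so, which is just the plug's weight.
    - The wrist camera showed no slip in the grip, and the scene view showed the plug touching only the gripper.
    - The bottle and the open box are where they were at the start.

No check failed. I did not measure the disc's height separately in the images: the network's mask covered the whole plug and some bench, so that figure rests on the arm's pose and the plug's given dimensions.

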